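# Gauge the helix spacer sleeves and scrap the misfit

## Robot

A 6-joint arm with a two-finger parallel gripper is mounted at the origin on a cart in front of the work surface, level with it; the furniture and walls round the work are solid. World frame = base frame: x ahead of the robot, y to its left, z up, the work surface at z = 0. Lengths are in m, angles in rad, forces in N, time in s.
With the tool pointing down it reaches from about 0.35 to 0.975 m from the base axis. Payload 4.9 kg.
Tool frame: the origin (TCP) lies midway between the tips of the shut fingers; the grasp point (between the pads) lies 19 mm behind it; y points along the fingers, z is the direction in which the jaws open and shut, and the axes are right-handed (so a half turn about y gives the same grasp; the last joint's range is limited). The gripper opens to 85 mm and grips with 20 to 120 N. Pads are 22 mm wide; open, the fingers measure 114 mm over their backs; the gripper's body (76 mm by 85 mm) begins 54 mm behind the grasp point. The pads swing forward as they close: fully open they stand 13 mm farther back than shut.
Start: joints at [-1.339, 0.053, 1.613, -0, 1.476, -0.119], TCP at [0.215, -0.587, 0.231] pointing down, gripper open.
Joint ranges: [-3.01, 3.01], [-1.01, 2.22], [0.06, 2.58], [-1.02, 4.17], [0.09, 2.62], [-3.14, 3.14]. Speed limits (rad/s): [2.57, 2.57, 3.14, 3.14, 3.14, 3.14].

## Interface

Orientations are given as a unit quaternion [w, x, y, z].
In Python, from plant import * gives the robot as it stands.
- The arm moves only by the shell command python3 -m crank 'ROWS'. ROWS is JSON, a list that holds one entry, the list of rows, each a list of 5 numbers: the gripper command: -1 is shut, 1 is fully open, values between are in proportion, then the shift along the tool's x, y, z in cm, then the turn about the tool's y in degrees. In form: [[[jaw, dx, dy, dz, twist], ...]]. A call has 1 to 8 rows; each row shifts and turns the commanded pose from where the row before left it, along the tool's axes as they then stand; what a row does not reach is not made up. A row lasts 1/8 s, in which the tool goes at most 62.5 mm and 10.7 degrees, less where a joint would pass 70% of its speed; a pose out of reach is approached as far as the arm can. A call with a gripper value outside its range is refused whole. The fingers move at their own pace and stop on an object; the grip force is fixed at half the most. Time passes only in rows, so rows that do not move let the fingers close. It gives the time, the measured TCP pose, the force and the opening at its end, in the units of the state.
- state(): the state, without advancing time (a new reading comes with each control period).
- grab_frame(name): name is "side" or "top"; returns a dict with "frame" (420x560x3 uint8, red, green, blue), "fx", "fy", "cx", "cy" (pixels), "D" ([k1, k2, p1, p2, k3] as OpenCV has them; the pictures are not rectified), "pose" (4x4, takes a point from camera to world coordinates). Camera axes: x right, y up, looking along -z (the intrinsics and any distortion apply to the point x, -y, -z); pixel columns grow to the right and rows downward; lengths in m; the calibration is good to about 2 mm. A picture is of the moment at which its call begins. There is no depth.
- job_done(): hands the job in, once; it reports no verdict.
The state is a dict: "time": time; "joint_pos": joint angles; "joint_vel": joint speeds; "joint_efforts": joint torques, N m; "tool_pos": TCP position; "tool_rot": TCP orientation; "contact_force": force on the tool from outside, world axes, zero at the start; "ft_torque": the same for the moment, N m; "gripper_width": opening from 0.0 (shut) to 1.0 (fully open).
Only numpy, scipy, OpenCV 4.12 (cv2) and the standard library are available. Lean on these libraries where they do the work, as an engineer would, in place of code of your own. Each camera call takes 0.05 s, during which the arm holds its last target.

## Task

Check the three brass spacer sleeves on the pin gauge before they go onto the helix rods: slide each one along its cradle onto its pin as far as it will go, without forcing it. Leave every sleeve that goes fully home against the upright plate on its pin, and draw any sleeve that stops short back off its pin and put it in the red reject bin. Leave the tape measure, the threaded rod, the pliers, the pencil and the locomotive where they lie.

Things in the scene. Friction and masses are not known exactly. Their poses are not given: they have to be found in the camera images.
- gauge: pin gauge fixed to the bench: base 150 x 184 x 10 mm (origin: centre of its underside; x along the pins to the plate, z up); a blue upright plate with its near face at x = +55 mm, top 46 mm high; from it three level 8 mm pins, 30 mm long, taper-tipped, point to -x at y = +58, 0, -58 mm. Before each pin a cradle of two 6 mm rods, 18 mm apart, tops 21 mm high, from x = -71 mm to the plate.
- home_1 (a point): centre of a sleeve that is fully home on the left (+y) pin, its far end flat against the blue plate; on the pin's axis, 31 mm above the bench. The pin's tip is 10 mm nearer (gauge -x).
- home_2 (a point): centre of a sleeve that is fully home on the middle pin, its far end flat against the blue plate; on the pin's axis, 31 mm above the bench. The pin's tip is 10 mm nearer (gauge -x).
- home_3 (a point): centre of a sleeve that is fully home on the right (-y) pin, its far end flat against the blue plate; on the pin's axis, 31 mm above the bench. The pin's tip is 10 mm nearer (gauge -x).
- sleeve_a: brass spacer sleeve, a tube 26 mm outside, 40 mm long, about 0.15 kg, lying on the two cradle rods before one pin (which sleeve is where varies). Bore 10 mm; all look alike from outside, but one may be undersize inside, so that its pin enters 12 mm and stops dead (18 mm short of home). Origin: centre of the tube; x along its axis.
- sleeve_b: brass spacer sleeve, a tube 26 mm outside, 40 mm long, about 0.15 kg, lying on the two cradle rods before one pin (which sleeve is where varies). Bore 10 mm; all look alike from outside, but one may be undersize inside, so that its pin enters 12 mm and stops dead (18 mm short of home). Origin: centre of the tube; x along its axis.
- sleeve_c: brass spacer sleeve, a tube 26 mm outside, 40 mm long, about 0.15 kg, lying on the two cradle rods before one pin (which sleeve is where varies). Bore 10 mm; all look alike from outside, but one may be undersize inside, so that its pin enters 12 mm and stops dead (18 mm short of home). Origin: centre of the tube; x along its axis.
- reject_bin: loose red plastic reject bin, open on top, 100 (x) x 130 (y) x 35 mm, walls and floor 3 mm, to the left or right of the gauge. Origin: centre of its underside.
- tape_measure: yellow pocket tape measure, 36 x 72 x 58 mm, standing on the other side of the gauge from the bin; origin at the centre of its underside. Leave alone.
- threaded_rod_piece: piece of M8 threaded rod, 130 mm long, lying on the bench; origin under its middle, y along it. Leave alone.
- pliers: red-handled pliers, 147 mm long, 10 mm high, lying flat near the front edge of the bench; origin under their middle, y along them. Leave alone.
- pencil: yellow pencil, 185 mm long, lying near the front edge of the bench; origin under its middle, y along it. Leave alone.
- loco_bench: red model locomotive, 179 mm long, 45 mm high, standing right of the gauge; origin under its middle, y along it. Leave alone.

How it is judged:
By the outcome, as a careful person would: the job done as asked, in the order asked, and still so for the second after the job is handed in, with the robot touching nothing.
It also fails if it takes over 64 s, if anything falls off the work surface, if the arm or the gripper's body presses on something with over 40 N, if the wrist force passes 120 N, or if a joint passes its speed limit or range.

## Working session

There is one attempt and no reset: what is moved stays moved. The work goes in short steps, Python scripts to look and compute and a shell command to move; the robot and the scene stay as the last step left them, time stands still between calls to the robot, and variables do not carry over. Pictures are saved under pics/ and viewed, and the job is handed in when it is done.

```bash
mkdir -p pics; ls; python3 - <<'E'
from plant import *
import cv2
s=state();print({k:s[k] for k in ('time','tool_pos','tool_rot','contact_force','gripper_width')})
for n in('side','top'):
    g=grab_frame(n);cv2.imwrite(f'pics/{n}0.png',g['frame'][:,:,::-1]);print(n,g['fx'],g['fy'],g['cx'],g['cy'],g['D']);print(g['pose'])
E
```

```text
pics
{'time': 0.0, 'tool_pos': array([ 0.21463868, -0.58631701,  0.23006211]), 'tool_rot': array([ 0.12334805, -0.12342256,  0.69698336, -0.69553312]), 'contact_force': array([ 0.0107646 ,  0.76915274, -0.23017444]), 'gripper_width': 0.999917231063839}
side 409.11250131033023 409.11250131033023 281.55978111475224 209.09583956671287 [-0.04520033  0.          0.          0.          0.        ]
[[ 0.85143144  0.18991758 -0.48887198 -0.02121763]
 [-0.52393221  0.35004469 -0.77650741 -0.86300314]
 [ 0.02365463  0.9172786   0.39754299  0.50517762]
 [ 0.          0.          0.          1.        ]]
top 511.3170007890522 511.3170007890522 279.6563458185459 203.53181631800248 [0.05314456 0.         0.         0.         0.        ]
[[ 1.48619569e-02  9.80415127e-01 -1.96380501e-01  3.12286466e-01]
 [-9.99743242e-01  1.12105792e-02 -1.96919735e-02 -1.10128091e-03]
 [-1.71047695e-02  1.96622739e-01  9.80330008e-01  1.15915402e+00]
 [ 0.00000000e+00  0.00000000e+00  0.00000000e+00  1.00000000e+00]]
```

View pics/side0.png

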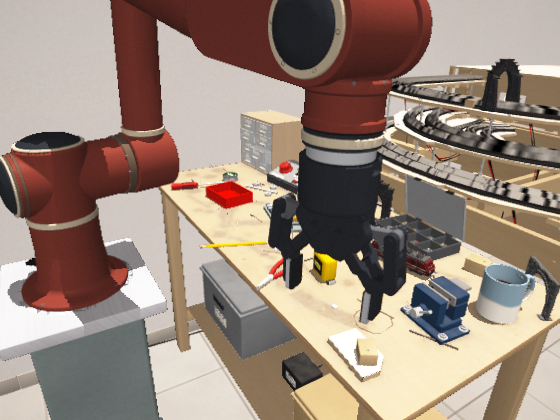

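View pics/top0.png

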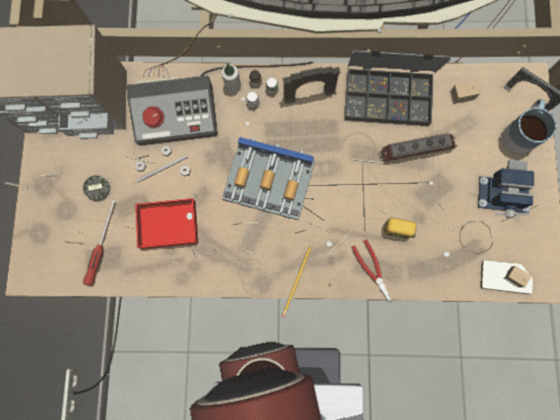

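The top view shows the gauge at about (268,180), turned about 13°, with the bin at (167,224) on the left (+y) and the tape at (401,228). The three sleeves lie near (242,177), (268,180) and (292,188). I'll zoom in on the gauge.

```bash
python3 - <<'E'
import cv2
i=cv2.imread('pics/top0.png');c=cv2.resize(i[130:225,215:325],None,fx=7,fy=6.3,interpolation=cv2.INTER_CUBIC)
c=cv2.resize(i[130:225,215:325],None,fx=6,fy=6,interpolation=cv2.INTER_CUBIC)
cv2.imwrite('pics/topz.png',c)
c=cv2.resize(i[190:255,130:205],None,fx=6,fy=6,interpolation=cv2.INTER_CUBIC)
cv2.imwrite('pics/binz.png',c)
E
```

```text
(no output)
```

View pics/topz.png

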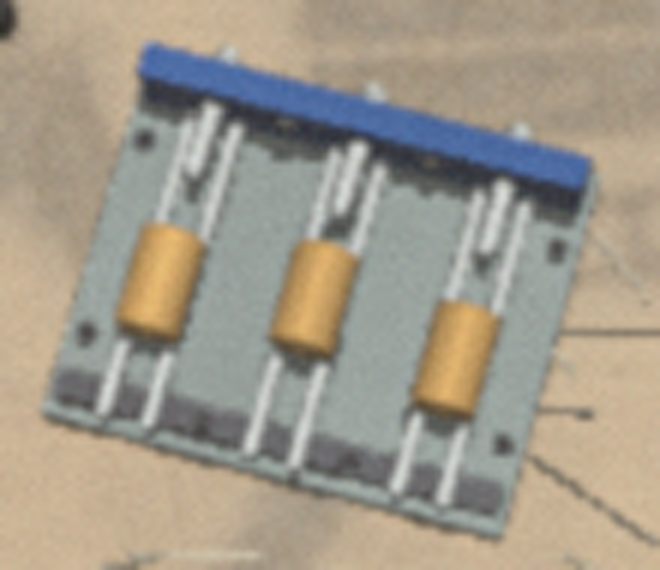

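View pics/binz.png

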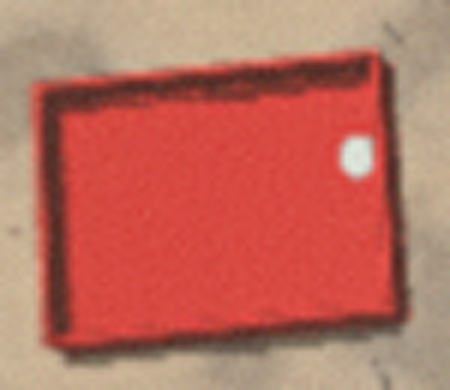

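```bash
cat > h.py <<'E'
from plant import *
import numpy as np, cv2, json
from scipy.optimize import least_squares
from scipy.spatial.transform import Rotation as R
def proj(g,P):
    T=np.linalg.inv(g['pose']);P=np.atleast_2d(P)
    c=(P@T[:3,:3].T+T[:3,3])*[1,-1,-1]
    K=np.array([[g['fx'],0,g['cx']],[0,g['fy'],g['cy']],[0,0,1]])
    return cv2.projectPoints(c.reshape(-1,1,3),np.zeros(3),np.zeros(3),K,np.array(g['D']))[0].reshape(-1,2)
def g2w(p,L):
    x,y,a=p;L=np.atleast_2d(L)/1000.
    return np.c_[x+np.cos(a)*L[:,0]-np.sin(a)*L[:,1],y+np.sin(a)*L[:,0]+np.cos(a)*L[:,1],L[:,2]]
def fit(g,L,px,p0):
    r=least_squares(lambda p:(proj(g,g2w(p,L))-px).ravel(),p0,loss='soft_l1');return r.x,(proj(g,g2w(r.x,L))-px)
def st():
    s=state();p=np.load('gauge.npy');c,sn=np.cos(p[2]),np.sin(p[2])
    Rg=np.array([[c,sn],[-sn,c]])
    t=np.array(s['tool_pos']);M=R.from_quat(np.array(s['tool_rot'])[[1,2,3,0]]).as_matrix()
    f=np.array(s['contact_force'])
    print('t%.2f'%s['time'],'gauge xyz mm',np.round(np.r_[Rg@(t[:2]-p[:2]),t[2]]*1000,1),'F gauge',np.round(np.r_[Rg@f[:2],f[2]],1),'w %.2f'%s['gripper_width'])
    return s,t,M,Rg
E
python3 - <<'E'
from h import *
g=grab_frame('top')
L=[[-75,92,10],[-75,-92,10]]+[[-71,y+d,18] for y in(58,0,-58) for d in(9,-9)]+[[25,58,31],[25,0,31],[25,-58,31],[55,92,46],[55,-92,46]]
z=np.array([[48,408],[503,527],[103,412],[150,424],[250,452],[297,465],[398,490],[443,503],[194,177],[341,212],[487,248],[140,75],[585,188]])
px=(z+.5)/6-.5+[215,130]
p,r=fit(g,L,px,[.55,0.03,-.25]);print(p,np.degrees(p[2]));print(np.round(r,1).tolist())
np.save('gauge.npy',p)
zb=np.array([[38,85],[380,50],[405,315],[48,340]]);pb=(zb+.5)/6-.5+[130,190]
b,r=fit(g,[[50,65,35],[50,-65,35],[-50,-65,35],[-50,65,35]],pb,[.5,.25,0]);print('bin',b,np.round(r,1).tolist())
# sleeves: far end top edge & near end silhouettes
im=cv2.resize(g['frame'][130:225,215:325,::-1],None,fx=6,fy=6,interpolation=cv2.INTER_CUBIC)
for y,zz in((58,[[180,227],[150,338]]),(0,[[332,243],[304,353]]),(-58,[[474,304],[447,415]])):
    q=(np.array(zz)+.5)/6-.5+[215,130]
    # far top edge z44 at s+20 ; near end visible: bottom
    s=least_squares(lambda s:(proj(g,g2w(p,[[s[0]+20,y+s[1],44],[s[0]-20,y+s[1],40]]))-q).ravel(),[0,0]);print(y,s.x,s.fun)
    x,dy=s.x
    for P in ([x+20,y,44],[x-20,y,44],[x-20,y-13,31],[x-20,y+13,31],[x+20,y-13,31],[x+20,y+13,31]):
        u=(proj(g,g2w(p,[P]))[0]-[215,130]+.5)*6-.5;cv2.circle(im,tuple(int(v) for v in u),3,(0,0,255),-1)
for P in L:
    u=(proj(g,g2w(p,[P]))[0]-[215,130]+.5)*6-.5;cv2.circle(im,tuple(int(v) for v in u),3,(0,255,0),-1)
cv2.imwrite('pics/ov.png',im)
s,t,M,Rg=st();print(M)
E
```

```text
[ 0.60384197  0.04834222 -0.25106295] -14.384847679425318
[[-1.1, 0.4], [0.4, 1.0], [0.2, 0.1], [-0.0, 0.1], [0.2, -0.1], [-0.1, -0.3], [0.1, 0.1], [0.2, -0.1], [-0.1, -0.5], [-0.2, -0.0], [0.0, 0.3], [-2.3, -1.3], [1.8, -0.1]]
bin [0.49166308 0.27426288 0.11013176] [[-0.1, -0.4], [0.8, -0.2], [-0.6, -0.3], [-0.0, 1.3]]
58 [-21.29634858  -2.94757926] [-0.12927278  0.71752457  0.12916797 -0.71060459]
0 [-12.1822834   -2.09957014] [ 0.00405102  0.61562866 -0.00370297 -0.60992153]
-58 [-21.1919197   -1.83337833] [ 0.06411597  0.64338875 -0.06349448 -0.63740144]
t0.15 gauge xyz mm [-219.3 -711.6  230.3] F gauge [ 0.2  0.2 -0.1] w 1.00
[[-9.39097605e-01 -3.58996947e-04  3.43650345e-01]
 [-3.43650483e-01  1.52039225e-03 -9.39096392e-01]
 [-1.85350586e-04 -9.99998780e-01 -1.55116620e-03]]
```

View pics/ov.png

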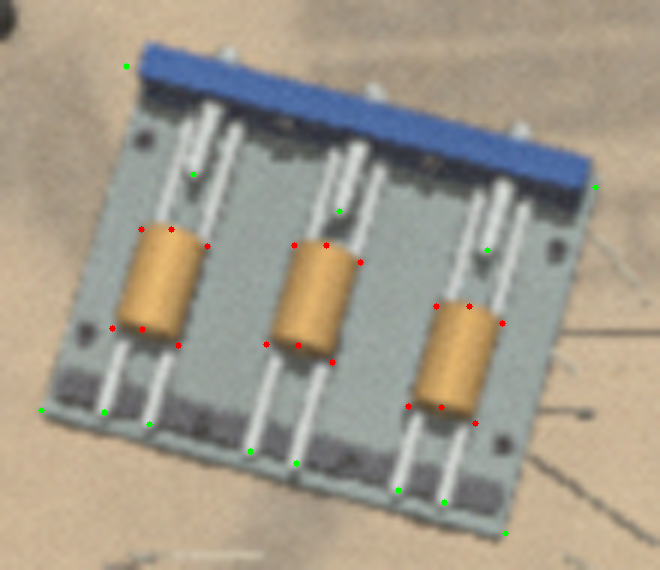

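```bash
python3 -m crank '[[[1,0,0,0,8.6],[0,0,0,0,8.6],[-1,0,0,0,8.6],[-1,0,0,0,8.7],[-1,-5,0,-3,0],[-1,-5,0,-3,0],[-1,-4.7,0,-4,0],[-1,0,0,-6,0]]]'; python3 -c "
from h import *
s,t,M,Rg=st();print(M[:,2],s['joint_pos'])"
```

```text
time: 1.15
tool_pos: [0.3992, -0.4676, 0.2298]
tool_rot: [-0.088, 0.088, 0.702, -0.701]
contact_force: [0.1, 0.7, 0.5]
gripper_width: 0.002
t1.15 gauge xyz mm [ -70.  -550.6  229.8] F gauge [-0.1  0.7  0.5] w 0.00
[-0.24757128 -0.96886849 -0.00151722] [-9.85396296e-01  3.09165999e-02  1.63781036e+00  5.31197408e-04
  1.47454302e+00  8.35520848e-01]
```

```bash
python3 -m crank '[[[-1,0,0,-6.1,0],[-1,0,0,-6.1,0],[-1,0,0,-6.1,0],[-1,0,0,-6.1,0],[-1,0,0,-6.1,0],[-1,0,0,-6.1,0],[-1,0,0,-6.1,0],[-1,0,0,-6.1,0]]]'; python3 -m crank '[[[-1,0,0,-6.0,0],[-1,0,0,-6.0,0],[-1,0,5,0,0],[-1,0.5,5,0,0],[-1,0,3,0,0],[-1,0,0,0,0]]]'; python3 -c "
from h import *
s,t,M,Rg=st();print(M[:,2],s['joint_pos'])
g=grab_frame('top');cv2.imwrite('pics/t1.png',cv2.resize(g['frame'][100:250,150:350,::-1],None,fx=4,fy=4))
g=grab_frame('side');cv2.imwrite('pics/s1.png',g['frame'][:,:,::-1])"
```

```text
time: 2.15
tool_pos: [0.5183, 0.0062, 0.2312]
tool_rot: [0.089, -0.089, -0.701, 0.702]
contact_force: [1.0, 0.0, 0.6]
gripper_width: -0.0
time: 2.9
tool_pos: [0.5406, 0.1215, 0.0978]
tool_rot: [0.091, -0.086, -0.701, 0.702]
contact_force: [0.4, -1.5, 0.2]
gripper_width: -0.004
t2.90 gauge xyz mm [-79.4  55.1  97.8] F gauge [ 0.8 -1.4  0.2] w -0.00
[-0.24849329 -0.96863062  0.00240788] [ 8.67657147e-02  1.06312707e-02  1.88815643e+00 -3.25215963e-05
  1.24998063e+00  1.90870573e+00]
```

View pics/t1.png

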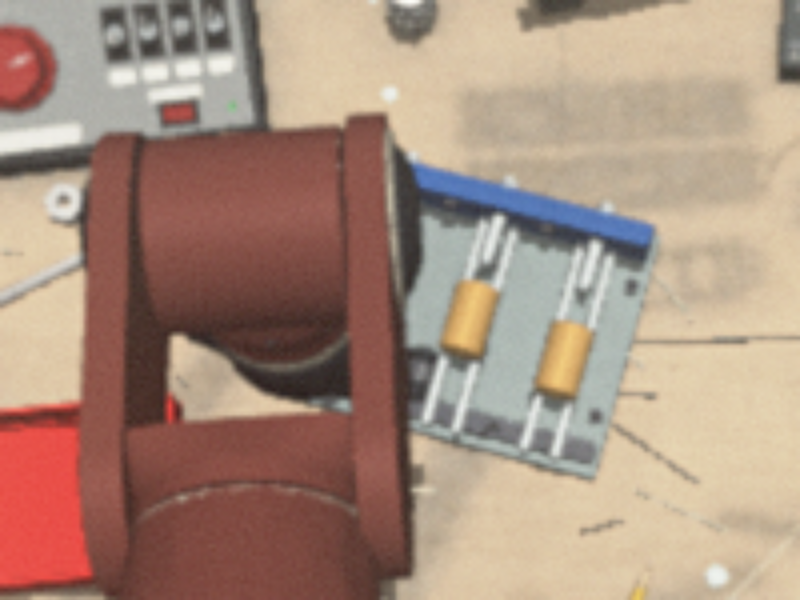

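View pics/s1.png

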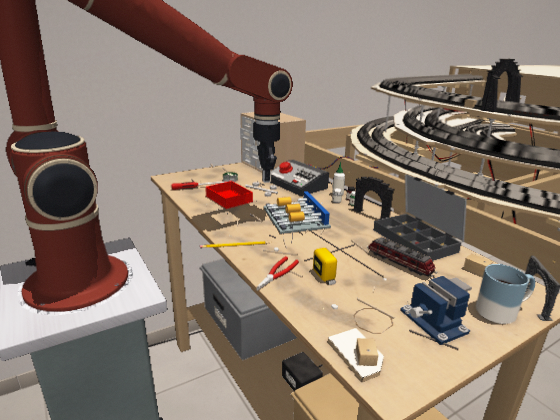

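The top view is now partly hidden by the arm. The side view shows the gripper over the rear-left of the gauge at (265,175), clear of everything. Next I descend behind the left sleeve.

```bash
python3 -m crank '[[[-1,0,3.5,-0.1,0],[-1,0,3.4,-0.1,0],[-1,0,0,0,0]]]'; python3 -c "
from h import *
s,t,M,Rg=st()
g=grab_frame('side');cv2.imwrite('pics/s2.png',cv2.resize(g['frame'][130:260,190:360,::-1],None,fx=4.5,fy=4.5,interpolation=cv2.INTER_CUBIC))"
```

```text
time: 3.38
tool_pos: [0.543, 0.1234, 0.0317]
tool_rot: [0.09, -0.088, -0.701, 0.702]
contact_force: [0.3, -0.4, 0.0]
gripper_width: 0.002
t3.38 gauge xyz mm [-77.6  57.6  31.7] F gauge [ 0.4 -0.3  0. ] w 0.00
```

View pics/s2.png

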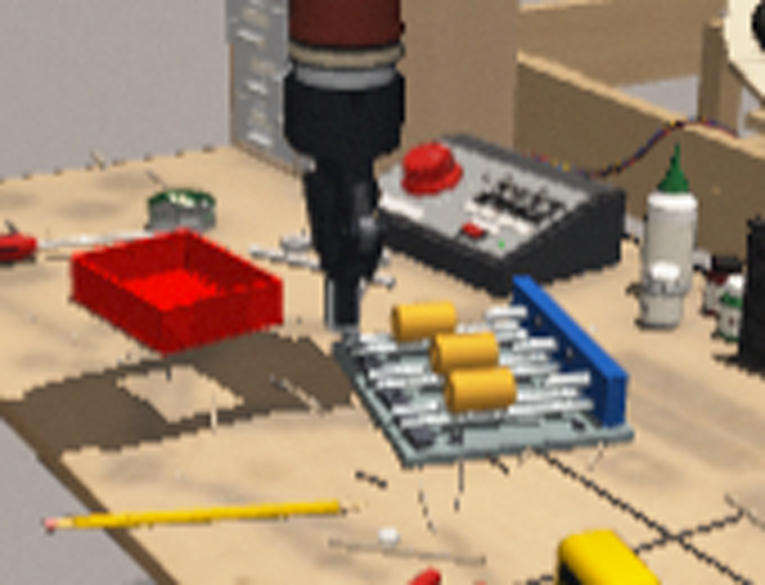

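The zoomed side view shows the shut fingers (345,300) just behind and in line with the left sleeve (425,320). I'll push forward and watch the force.

```bash
python3 -m crank '[[[-1,-0.8,0.3,0,0],[-1,-0.6,0,0,0],[-1,-0.5,0,0,0],[-1,-0.5,0,0,0],[-1,-0.5,0,0,0],[-1,-0.5,0,0,0],[-1,-0.5,0,0,0],[-1,0,0,0,0]]]'; python3 -c "
from h import *
s,t,M,Rg=st()
g=grab_frame('side');cv2.imwrite('pics/s3.png',cv2.resize(g['frame'][130:260,190:360,::-1],None,fx=4.5,fy=4.5,interpolation=cv2.INTER_CUBIC))"
```

```text
time: 4.42
tool_pos: [0.5821, 0.1138, 0.0293]
tool_rot: [-0.088, 0.089, 0.702, -0.701]
contact_force: [0.6, 0.0, 0.5]
gripper_width: 0.002
t4.42 gauge xyz mm [-37.3  58.   29.3] F gauge [0.6 0.2 0.5] w 0.00
```

View pics/s3.png

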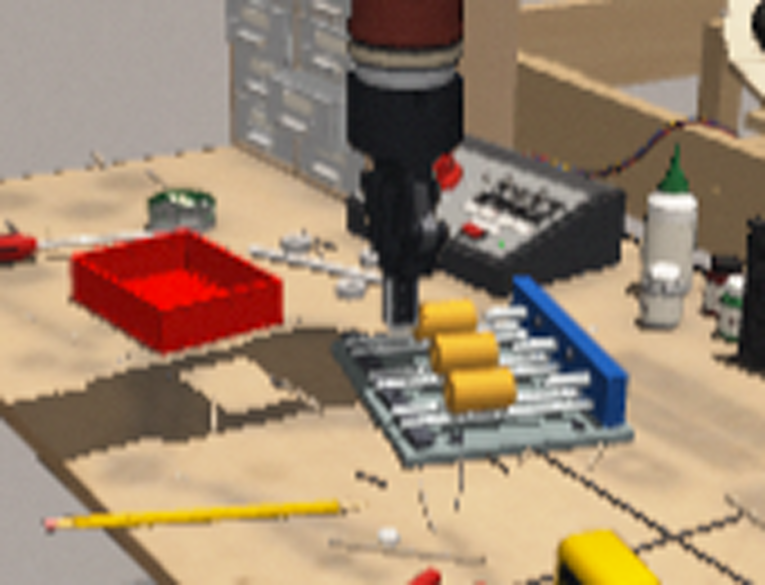

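The left sleeve has moved ahead of the fingers with almost no force. I'll keep pushing up to just before the depth where it could stop.

```bash
for i in 1; do python3 -m crank '[[[-1,-0.4,0,0,0],[-1,-0.4,0,0,0],[-1,-0.4,0,0,0],[-1,-0.4,0,0,0],[-1,0,0,0,0]]]'; python3 -c "
from h import *
st()"; python3 -m crank '[[[-1,-0.2,0,0,0],[-1,-0.2,0,0,0],[-1,0,0,0,0]]]'; python3 -c "
from h import *
st()"; done
```

```text
time: 5.1
tool_pos: [0.5977, 0.1098, 0.0294]
tool_rot: [-0.088, 0.089, 0.702, -0.701]
contact_force: [1.3, -0.0, -0.6]
gripper_width: -0.001
t5.10 gauge xyz mm [-21.3  58.   29.4] F gauge [ 1.2  0.3 -0.6] w -0.00
time: 5.48
tool_pos: [0.6012, 0.1089, 0.0294]
tool_rot: [-0.088, 0.089, 0.702, -0.702]
contact_force: [-0.7, -0.2, 0.2]
gripper_width: -0.001
t5.47 gauge xyz mm [-17.6  58.   29.4] F gauge [-0.6 -0.3  0.2] w -0.00
```

```bash
python3 -m crank '[[[-1,-0.15,0,0,0],[-1,-0.15,0,0,0],[-1,0,0,0,0]]]'; python3 -c "
from h import *
st()"; python3 -m crank '[[[-1,-0.15,0,0,0],[-1,-0.15,0,0,0],[-1,0,0,0,0]]]'; python3 -c "
from h import *
st()"
```

```text
time: 5.85
tool_pos: [0.6032, 0.1083, 0.0292]
tool_rot: [0.089, -0.088, -0.702, 0.702]
contact_force: [-6.6, -0.2, 2.9]
gripper_width: 0.002
t5.85 gauge xyz mm [-15.5  57.9  29.2] F gauge [-6.3 -1.8  2.9] w 0.00
time: 6.22
tool_pos: [0.6035, 0.1082, 0.0291]
tool_rot: [0.092, -0.085, -0.702, 0.702]
contact_force: [-14.5, 1.9, 11.2]
gripper_width: 0.003
t6.22 gauge xyz mm [-15.2  57.9  29.1] F gauge [-14.5  -1.7  11.2] w 0.00
```

It stopped dead at x≈-15, which matches the predicted 12 mm stop. I'll back off and look.

```bash
python3 -m crank '[[[-1,1,0,0,0],[-1,3,-1,0,0],[-1,2,-4,0,0],[-1,0,0,0,0]]]'; python3 -c "
from h import *
st()
g=grab_frame('side');cv2.imwrite('pics/s4.png',cv2.resize(g['frame'][180:240,255:345,::-1],None,fx=8,fy=8,interpolation=cv2.INTER_CUBIC))"
```

```text
time: 6.72
tool_pos: [0.5507, 0.1228, 0.0829]
tool_rot: [-0.085, 0.091, 0.702, -0.701]
contact_force: [0.0, 0.6, 0.3]
gripper_width: 0.0
t6.72 gauge xyz mm [-70.   59.   82.9] F gauge [-0.1  0.6  0.3] w 0.00
```

View pics/s4.png

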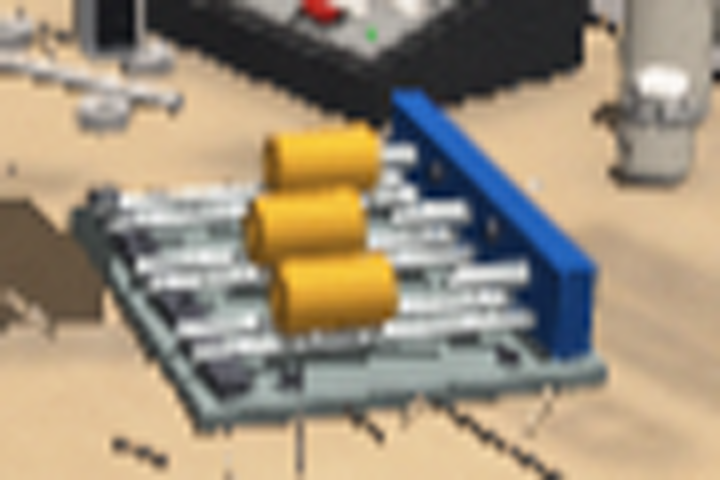

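The left sleeve (320,160) stands on its pin with a clear length of pin still showing before the plate, so it is the short one. Next is the middle sleeve.

```bash
python3 -m crank '[[[-1,0,0,3,0],[-1,0,0,2.9,0],[-1,0,3,0,0],[-1,0,2.5,0,0],[-1,-0.7,0,0,0],[-1,-0.5,0,0,0],[-1,-0.5,0,0,0],[-1,0,0,0,0]]]'; python3 -c "
from h import *
st()"; python3 -m crank '[[[-1,-0.5,0,0,0],[-1,-0.5,0,0,0],[-1,-0.4,0,0,0],[-1,-0.4,0,0,0],[-1,-0.4,0,0,0],[-1,0,0,0,0]]]'; python3 -c "
from h import *
st()"
```

```text
time: 7.78
tool_pos: [0.551, 0.0608, 0.0245]
tool_rot: [-0.088, 0.089, 0.702, -0.702]
contact_force: [0.8, -0.7, 0.1]
gripper_width: -0.001
t7.78 gauge xyz mm [-54.3  -1.   24.5] F gauge [ 0.9 -0.5  0.1] w -0.00
time: 8.52
tool_pos: [0.5722, 0.0554, 0.0244]
tool_rot: [-0.088, 0.089, 0.702, -0.702]
contact_force: [-0.2, 0.6, -0.2]
gripper_width: -0.002
t8.53 gauge xyz mm [-32.4  -1.   24.4] F gauge [-0.4  0.6 -0.2] w -0.00
```

```bash
python3 -m crank '[[[-1,-0.4,-0.3,0,0],[-1,-0.4,0,0,0],[-1,-0.4,0,0,0],[-1,-0.2,0,0,0],[-1,-0.2,0,0,0],[-1,0,0,0,0]]]'; python3 -c "
from h import *
st()"; python3 -m crank '[[[-1,-0.15,0,0,0],[-1,-0.15,0,0,0],[-1,0,0,0,0]]]'; python3 -c "
from h import *
st()"
```

```text
time: 9.28
tool_pos: [0.5875, 0.0514, 0.0273]
tool_rot: [0.088, -0.089, -0.701, 0.702]
contact_force: [-0.5, 0.0, 0.2]
gripper_width: -0.001
t9.28 gauge xyz mm [-16.6  -1.1  27.3] F gauge [-0.5 -0.1  0.2] w -0.00
time: 9.65
tool_pos: [0.5903, 0.0507, 0.0273]
tool_rot: [0.089, -0.089, -0.702, 0.702]
contact_force: [-0.3, 0.0, -0.6]
gripper_width: -0.0
t9.65 gauge xyz mm [-13.7  -1.1  27.3] F gauge [-0.3 -0.  -0.6] w -0.00
```

```bash
python3 -m crank '[[[-1,-0.15,0,0,0],[-1,-0.15,0,0,0],[-1,0,0,0,0]]]'; python3 -c "
from h import *
st()"
```

```text
time: 10.02
tool_pos: [0.5933, 0.0499, 0.0273]
tool_rot: [0.088, -0.089, -0.702, 0.702]
contact_force: [-0.4, 0.4, 0.1]
gripper_width: -0.001
t10.03 gauge xyz mm [-10.6  -1.1  27.3] F gauge [-0.5  0.3  0.1] w -0.00
```

It has passed the stop depth with no resistance, so I continue to home, expected at x≈+2.6.

```bash
python3 -m crank '[[[-1,-0.3,0,0,0],[-1,-0.3,0,0,0],[-1,-0.2,0,0,0],[-1,-0.15,0,0,0],[-1,0,0,0,0]]]'; python3 -c "
from h import *
st()"; python3 -m crank '[[[-1,-0.15,0,0,0],[-1,-0.1,0,0,0],[-1,0,0,0,0]]]'; python3 -c "
from h import *
st()"
```

```text
time: 10.65
tool_pos: [0.6025, 0.0476, 0.0274]
tool_rot: [-0.088, 0.089, 0.702, -0.702]
contact_force: [0.5, -0.1, -0.2]
gripper_width: -0.001
t10.65 gauge xyz mm [-1.1 -1.  27.4] F gauge [ 0.5  0.1 -0.2] w -0.00
time: 11.02
tool_pos: [0.6048, 0.047, 0.0273]
tool_rot: [0.089, -0.089, -0.702, 0.702]
contact_force: [-1.5, 0.1, -1.2]
gripper_width: -0.002
t11.03 gauge xyz mm [ 1.3 -1.1 27.3] F gauge [-1.4 -0.3 -1.2] w -0.00
```

```bash
python3 -m crank '[[[-1,-0.15,0,0,0],[-1,0,0,0,0]]]'; python3 -c "
from h import *
st()"; python3 -m crank '[[[-1,-0.1,0,0,0],[-1,0,0,0,0]]]'; python3 -c "
from h import *
st()"
```

```text
time: 11.28
tool_pos: [0.6055, 0.0468, 0.0272]
tool_rot: [-0.089, 0.088, 0.702, -0.701]
contact_force: [-4.8, 1.0, 3.0]
gripper_width: 0.0
t11.28 gauge xyz mm [ 1.9 -1.  27.2] F gauge [-4.9 -0.2  3. ] w 0.00
time: 11.52
tool_pos: [0.6054, 0.0468, 0.0271]
tool_rot: [-0.09, 0.087, 0.702, -0.702]
contact_force: [-8.1, 1.8, 5.8]
gripper_width: -0.0
t11.53 gauge xyz mm [ 1.9 -1.1 27.1] F gauge [-8.3 -0.2  5.8] w -0.00
```

The middle sleeve is home at TCP x=+1.9, about 17.4 mm beyond where the left one stopped. Now the right sleeve.

```bash
python3 -m crank '[[[-1,1,0,0,0],[-1,4,-2,0,0],[-1,2.5,-3.4,0,0],[-1,0,0,2.9,0],[-1,0,0,2.9,0],[-1,0,2.7,0,0],[-1,0,2.7,0,0],[-1,0,0,0,0]]]'; python3 -c "
from h import *
st()
g=grab_frame('side');cv2.imwrite('pics/s5.png',cv2.resize(g['frame'][170:250,240:350,::-1],None,fx=7,fy=7,interpolation=cv2.INTER_CUBIC))"
```

```text
time: 12.52
tool_pos: [0.5181, 0.009, 0.0252]
tool_rot: [0.09, -0.087, -0.701, 0.702]
contact_force: [-0.0, 0.3, 0.4]
gripper_width: -0.001
t12.53 gauge xyz mm [-73.3 -59.4  25.2] F gauge [-0.1  0.3  0.4] w -0.00
```

View pics/s5.png

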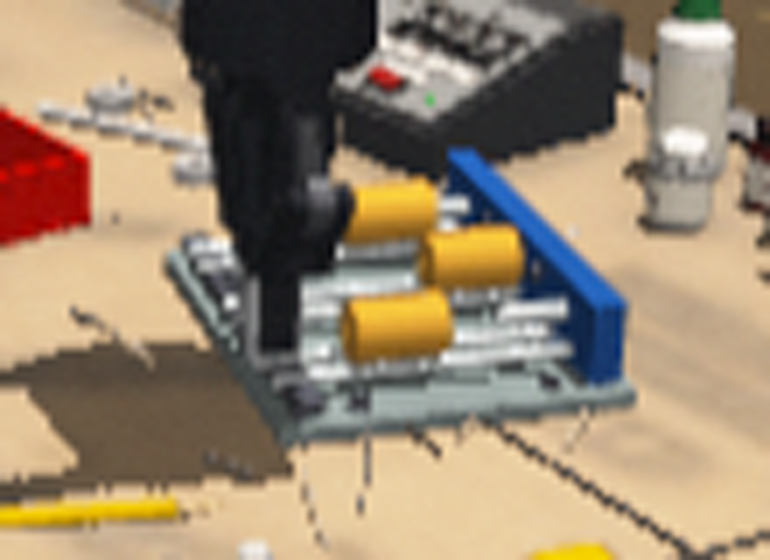

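The middle sleeve (470,260) is flush against the plate, and the fingers are behind the right sleeve (397,325).

```bash
python3 -m crank '[[[-1,-1,-0.3,0,0],[-1,-0.5,0,0,0],[-1,-0.5,0,0,0],[-1,-0.5,0,0,0],[-1,-0.5,0,0,0],[-1,-0.5,0,0,0],[-1,-0.5,0,0,0],[-1,0,0,0,0]]]'; python3 -c "
from h import *
st()"; python3 -m crank '[[[-1,-0.4,0,0,0],[-1,-0.4,0,0,0],[-1,-0.4,0,0,0],[-1,-0.2,0,0,0],[-1,-0.1,0,0,0],[-1,0,0,0,0]]]'; python3 -c "
from h import *
st()"
```

```text
time: 13.58
tool_pos: [0.5595, -0.0012, 0.0304]
tool_rot: [-0.088, 0.089, 0.702, -0.702]
contact_force: [-0.0, -0.2, -0.3]
gripper_width: 0.005
t13.57 gauge xyz mm [-30.7 -59.   30.4] F gauge [ 0.  -0.2 -0.3] w 0.01
time: 14.32
tool_pos: [0.5734, -0.0048, 0.0303]
tool_rot: [-0.089, 0.089, 0.702, -0.702]
contact_force: [-0.7, 0.2, -0.3]
gripper_width: -0.004
t14.32 gauge xyz mm [-16.2 -59.   30.3] F gauge [-0.7  0.  -0.3] w -0.00
```

```bash
python3 -m crank '[[[-1,-0.15,0,0,0],[-1,-0.15,0,0,0],[-1,0,0,0,0]]]'; python3 -c "
from h import *
st()"; python3 -m crank '[[[-1,-0.15,0,0,0],[-1,-0.1,0,0,0],[-1,0,0,0,0]]]'; python3 -c "
from h import *
st()"
```

```text
time: 14.7
tool_pos: [0.5764, -0.0056, 0.0304]
tool_rot: [0.088, -0.089, -0.702, 0.702]
contact_force: [-0.3, 0.3, -0.4]
gripper_width: 0.0
t14.70 gauge xyz mm [-13.1 -59.1  30.4] F gauge [-0.3  0.2 -0.4] w 0.00
time: 15.08
tool_pos: [0.5788, -0.0062, 0.0303]
tool_rot: [0.089, -0.089, -0.702, 0.702]
contact_force: [-0.5, 0.2, -0.2]
gripper_width: 0.002
t15.07 gauge xyz mm [-10.7 -59.1  30.3] F gauge [-0.5  0.1 -0.2] w 0.00
```

It is past the stop depth, so I push on to home.

```bash
python3 -m crank '[[[-1,-0.3,0,0,0],[-1,-0.3,0,0,0],[-1,-0.2,0,0,0],[-1,-0.15,0,0,0],[-1,-0.15,0,0,0],[-1,0,0,0,0]]]'; python3 -c "
from h import *
st()"; python3 -m crank '[[[-1,-0.1,0,0,0],[-1,-0.1,0,0,0],[-1,0,0,0,0]]]'; python3 -c "
from h import *
st()"
```

```text
time: 15.82
tool_pos: [0.5895, -0.009, 0.0303]
tool_rot: [0.088, -0.089, -0.702, 0.702]
contact_force: [-0.3, 0.2, -0.4]
gripper_width: 0.003
t15.82 gauge xyz mm [  0.4 -59.1  30.3] F gauge [-0.3  0.1 -0.4] w 0.00
time: 16.2
tool_pos: [0.5907, -0.0092, 0.0302]
tool_rot: [-0.089, 0.088, 0.702, -0.701]
contact_force: [-4.2, 1.2, 3.4]
gripper_width: -0.001
t16.20 gauge xyz mm [  1.6 -59.   30.2] F gauge [-4.4  0.1  3.4] w -0.00
```

```bash
python3 -m crank '[[[-1,-0.1,0,0,0],[-1,0,0,0,0]]]'; python3 -c "
from h import *
st()"
```

```text
time: 16.45
tool_pos: [0.5907, -0.0092, 0.0302]
tool_rot: [-0.09, 0.087, 0.702, -0.701]
contact_force: [-7.4, 1.4, 6.2]
gripper_width: -0.001
t16.45 gauge xyz mm [  1.6 -59.   30.2] F gauge [-7.5 -0.5  6.2] w -0.00
```

Both the middle and right sleeves are home. I retreat, move above the left sleeve with the jaws about half open, and check alignment from the side view.

```bash
python3 -m crank '[[[-1,1,0,0,0],[-1,4,-3,0,0],[-1,0,-6,0,0],[-1,0,-4,-3.7,0],[0,0,0,-4,0],[0,0,0,-4,0],[0,0,0,0,0]]]'; python3 -c "
from h import *
st()
g=grab_frame('side');cv2.imwrite('pics/s6.png',cv2.resize(g['frame'][180:240,255:345,::-1],None,fx=8,fy=8,interpolation=cv2.INTER_CUBIC))"
```

```text
time: 17.32
tool_pos: [0.5733, 0.1182, 0.1606]
tool_rot: [-0.087, 0.088, 0.702, -0.701]
contact_force: [-0.2, -0.8, -0.7]
gripper_width: 0.5
t17.32 gauge xyz mm [-46.9  60.1 160.6] F gauge [-0.  -0.8 -0.7] w 0.50
```

View pics/s6.png

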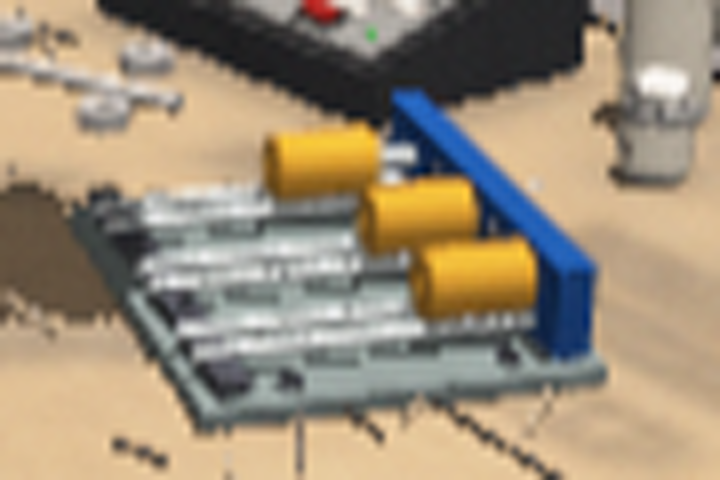

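The side view shows the middle (420,215) and right (475,278) sleeves against the plate, while the left one (320,160) stands short. I'll check the gauge fit in the side view.

```bash
python3 - <<'E'
from h import *
g=grab_frame('side');p=np.load('gauge.npy')
im=cv2.resize(g['frame'][180:240,255:345,::-1],None,fx=8,fy=8,interpolation=cv2.INTER_CUBIC)
f=lambda P:(proj(g,g2w(p,[P]))[0]-[255,180]+.5)*8-.5
for P in [[-71,y+d,18] for y in(58,0,-58) for d in(9,-9)]+[[-75,-92,10],[-75,-92,0],[-75,92,10],[55,-92,46],[55,92,46],[55,-58,18],[75,-92,10]]:
    cv2.circle(im,tuple(int(v) for v in f(P)),3,(0,255,0),-1)
for y,x in((58,17),(0,35),(-58,35)):
    for e in(-20,20):
        c=[f([x+e,y+13*np.cos(a),31.2+13*np.sin(a)]) for a in np.linspace(0,6.28,25)]
        cv2.polylines(im,[np.int32(c)],True,(0,0,255),1)
cv2.imwrite('pics/ov2.png',im)
E
```

```text
(no output)
```

View pics/ov2.png

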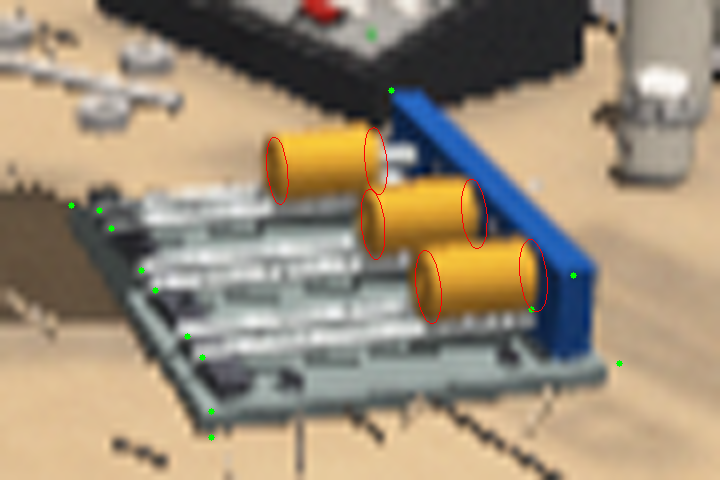

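The overlay agrees to about 2 mm, with everything predicted slightly low. Now I move over the left sleeve and descend with the jaws part-open.

```bash
python3 -m crank '[[[0,-3.2,2,0.2,0],[0,-3.1,3,0,0],[0,0,4,0,0],[0,0,0,0,0]]]'; python3 -c "
from h import *
s,t,M,_=st();print(M[:,2])"
```

```text
time: 17.92
tool_pos: [0.6301, 0.0969, 0.0658]
tool_rot: [0.092, -0.086, -0.701, 0.702]
contact_force: [-0.0, 0.2, -0.2]
gripper_width: 0.498
t17.93 gauge xyz mm [13.4 53.6 65.8] F gauge [-0.1  0.2 -0.2] w 0.50
[-0.25043745 -0.96812908  0.00267873]
```

```bash
python3 -m crank '[[[0,-0.3,0,-0.3,0],[0,0,0,0,0]]]'; python3 -c "
from h import *
st()"
```

```text
time: 18.18
tool_pos: [0.6388, 0.1007, 0.0731]
tool_rot: [-0.087, 0.09, 0.702, -0.701]
contact_force: [-0.1, 0.8, 1.3]
gripper_width: 0.497
t18.18 gauge xyz mm [20.8 59.4 73.1] F gauge [-0.2  0.8  1.3] w 0.50
```

```bash
python3 -m crank '[[[0,0.3,0,0.1,0],[0,0,2.5,0,0],[0,0,2.3,0,0],[0,0,0,0,0],[0,0,0,0,0]]]'; python3 -c "
from h import *
st()
g=grab_frame('side');cv2.imwrite('pics/s7.png',cv2.resize(g['frame'][160:240,245:345,::-1],None,fx=7,fy=7,interpolation=cv2.INTER_CUBIC))"
```

```text
time: 18.8
tool_pos: [0.6341, 0.1005, 0.0226]
tool_rot: [-0.088, 0.089, 0.702, -0.702]
contact_force: [-0.0, -0.3, 0.0]
gripper_width: 0.502
t18.80 gauge xyz mm [16.4 58.  22.6] F gauge [ 0.1 -0.3  0. ] w 0.50
```

View pics/s7.png

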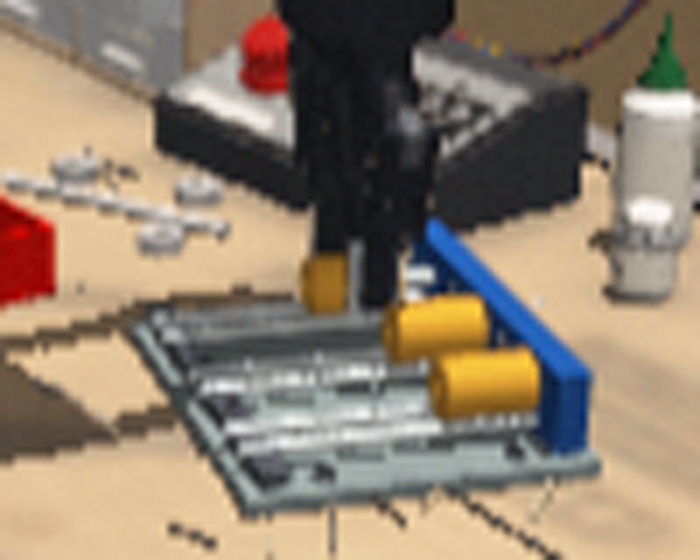

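The fingers straddle the left sleeve and the near finger (370,270) is clear of the middle sleeve. I close in stages to detect off-centring.

```bash
python3 -m crank '[[[-0.25,0,0,0,0],[-0.3,0,0,0,0],[-0.3,0,0,0,0]]]'; python3 -c "
from h import *
st()";python3 -m crank '[[[-0.34,0,0,0,0],[-0.34,0,0,0,0]]]'; python3 -c "
from h import *
st()"
```

```text
time: 19.23
tool_pos: [0.6341, 0.1004, 0.0227]
tool_rot: [-0.088, 0.089, 0.702, -0.701]
contact_force: [-0.1, 0.1, 0.0]
gripper_width: 0.349
t19.23 gauge xyz mm [16.4 58.  22.7] F gauge [-0.1  0.   0. ] w 0.35
time: 19.48
tool_pos: [0.6339, 0.1004, 0.0223]
tool_rot: [0.089, -0.089, -0.702, 0.702]
contact_force: [-0.2, 0.5, -0.1]
gripper_width: 0.33
t19.48 gauge xyz mm [16.1 57.9 22.3] F gauge [-0.3  0.4 -0.1] w 0.33
```

Centred within about 1 mm. The pads sit a little high, so I lower 9 mm and then grip.

```bash
python3 -m crank '[[[-0.3,0,0,0,0],[-0.3,0,0.5,0,0],[-0.3,0,0.4,0,0],[-0.3,0,0,0,0]]]'; python3 -c "
from h import *
st()";python3 -m crank '[[[-0.5,0,0,0,0],[-0.5,0,0,0,0],[-0.6,0,0,0,0],[-0.6,0,0,0,0]]]'; python3 -c "
from h import *
st()"
```

```text
time: 19.98
tool_pos: [0.6333, 0.1004, 0.0124]
tool_rot: [0.089, -0.088, -0.701, 0.702]
contact_force: [0.4, 1.0, -0.5]
gripper_width: 0.346
t19.98 gauge xyz mm [15.6 57.7 12.4] F gauge [ 0.1  1.1 -0.5] w 0.35
time: 20.48
tool_pos: [0.6336, 0.1008, 0.0132]
tool_rot: [-0.089, 0.088, 0.702, -0.701]
contact_force: [-1.1, 3.2, -0.7]
gripper_width: 0.288
t20.48 gauge xyz mm [15.8 58.2 13.2] F gauge [-1.8  2.8 -0.7] w 0.29
```

Gripped, with only about 3 N of side load. I draw it straight back off the pin.

```bash
python3 -m crank '[[[-0.6,0.3,0,0,0],[-0.6,0.4,0,0,0],[-0.6,0.5,0,0,0],[-0.6,0.5,0,0,0],[-0.6,0.6,0,0,0],[-0.6,0.6,0,0,0],[-0.6,0.6,0,0,0],[-0.6,0,0,0,0]]]'; python3 -c "
from h import *
st()"; python3 -m crank '[[[-0.6,0.5,-0.5,0,0],[-0.6,0,-2,0,0],[-0.6,0,-4,0,0],[-0.6,0,-4,0,0],[-0.6,0,0,0,0],[-0.6,0,0,0,0]]]'; python3 -c "
from h import *
s,t,M,_=st()
p=np.load('gauge.npy');d=np.array([.492,.274,0])-t;print('to bin, tool axes cm',M.T@d*100)
g=grab_frame('side');cv2.imwrite('pics/s8.png',cv2.resize(g['frame'][110:260,180:360,::-1],None,fx=4,fy=4,interpolation=cv2.INTER_CUBIC))"
```

```text
time: 21.48
tool_pos: [0.5993, 0.1095, 0.0133]
tool_rot: [-0.089, 0.088, 0.702, -0.701]
contact_force: [-1.0, 2.2, 1.2]
gripper_width: 0.29
t21.48 gauge xyz mm [-19.6  58.1  13.3] F gauge [-1.5  1.9  1.2] w 0.29
time: 22.22
tool_pos: [0.5949, 0.1103, 0.1183]
tool_rot: [0.089, -0.089, -0.701, 0.702]
contact_force: [0.0, 0.5, -2.9]
gripper_width: 0.285
t22.23 gauge xyz mm [-24.1  57.7 118.3] F gauge [-0.1  0.5 -2.9] w 0.28
to bin, tool axes cm [ 14.03390321  11.83052609 -13.30356734]
```

View pics/s8.png

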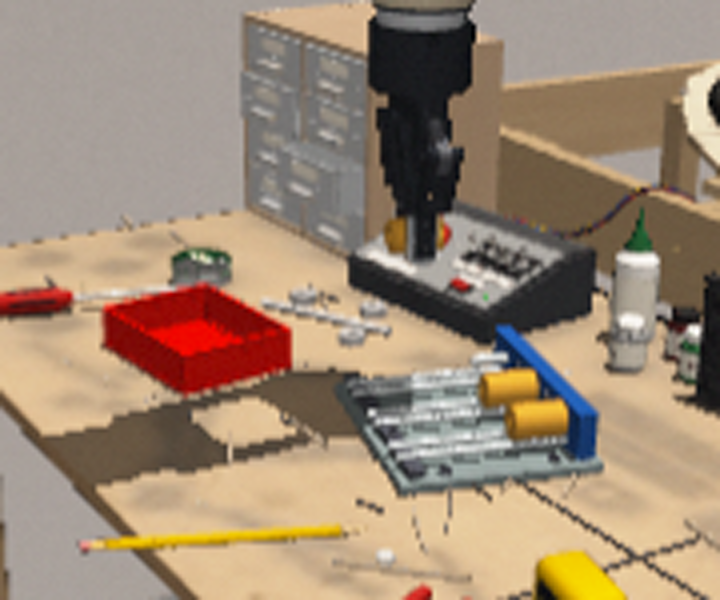

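The sleeve is held (400,240) and the other two stay home. I carry it over the bin.

```bash
python3 -m crank '[[[-0.6,3.5,0,-3.3,0],[-0.6,3.5,0,-3.3,0],[-0.6,3.5,0,-3.3,0],[-0.6,3.5,0,-3.4,0],[-0.6,0,0,0,0],[-0.6,0,0,0,0]]]'; python3 -c "
from h import *
s,t,M,_=st()
p=np.load('gauge.npy');d=np.array([.492,.274,0])-t;print('to bin, tool axes cm',M.T@d*100)
g=grab_frame('side');cv2.imwrite('pics/s9.png',cv2.resize(g['frame'][110:260,180:360,::-1],None,fx=4,fy=4,interpolation=cv2.INTER_CUBIC))"
```

```text
time: 23.02
tool_pos: [0.492, 0.2734, 0.1169]
tool_rot: [0.089, -0.088, -0.701, 0.702]
contact_force: [-0.3, -0.7, -1.1]
gripper_width: 0.288
t23.02 gauge xyz mm [-164.2  190.3  116.9] F gauge [-0.1 -0.8 -1.1] w 0.29
to bin, tool axes cm [-2.78598523e-03  1.16892931e+01 -7.53712078e-02]
```

View pics/s9.png

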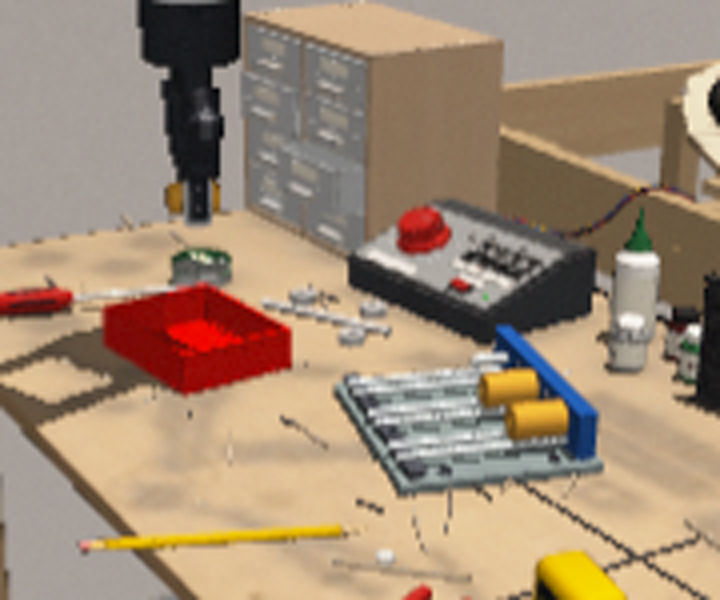

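The sleeve is centred over the bin (gripper at (195,200) in the zoom). I lower it, release it and rise.

```bash
python3 -m crank '[[[-0.6,0,4,0,0],[-0.6,0,4,0,0],[-0.6,0,2,0,0],[-0.6,0,0.9,0,0],[-0.6,0,0,0,0],[-0.6,0,0,0,0]]]'; python3 -c "
from h import *
st()"; python3 -m crank '[[[-0.3,0,0.2,0,0],[-0.2,0,0,0,0],[-0.1,0,0,0,0],[-0.1,0,0,0,0]]]'; python3 -c "
from h import *
st()"
```

```text
time: 23.82
tool_pos: [0.494, 0.2745, 0.011]
tool_rot: [-0.088, 0.09, 0.702, -0.701]
contact_force: [-0.6, 0.1, -0.7]
gripper_width: 0.29
t23.82 gauge xyz mm [-162.6  191.8   11. ] F gauge [-0.6 -0.1 -0.7] w 0.29
time: 24.32
tool_pos: [0.4928, 0.2741, 0.0075]
tool_rot: [-0.089, 0.089, 0.702, -0.701]
contact_force: [-0.0, -0.3, -0.0]
gripper_width: 0.453
t24.32 gauge xyz mm [-163.7  191.1    7.5] F gauge [ 0.  -0.3 -0. ] w 0.45
```

Released. I go straight up and clear, then look from both cameras.

```bash
python3 -m crank '[[[-0.1,0,-2,0,0],[-0.1,0,-4,0,0],[-0.1,0,-6,0,0],[-0.1,0,-6,0,0],[-0.1,0,0,0,0],[-0.1,0,0,0,0]]]'; python3 -m crank '[[[-0.1,0,0,6,0],[-0.1,0,0,6,0],[-0.1,0,0,6,0],[-0.1,0,0,6,0],[-0.1,0,0,6,0],[-0.1,0,0,6,0],[-0.1,0,0,6,0],[-0.1,0,0,6,0]]]' ; python3 -m crank '[[[-0.1,0,0,0,0],[-0.1,0,0,0,0]]]'; python3 -c "
from h import *
st()
g=grab_frame('side');cv2.imwrite('pics/s10.png',cv2.resize(g['frame'][110:260,150:360,::-1],None,fx=3.8,fy=3.8,interpolation=cv2.INTER_CUBIC))
g=grab_frame('top');cv2.imwrite('pics/t10.png',cv2.resize(g['frame'][120:260,120:330,::-1],None,fx=3.8,fy=3.8,interpolation=cv2.INTER_CUBIC))"
```

```text
time: 25.08
tool_pos: [0.4927, 0.2741, 0.1883]
tool_rot: [-0.088, 0.089, 0.702, -0.701]
contact_force: [-0.4, -1.0, -0.8]
gripper_width: 0.45
time: 26.08
tool_pos: [0.3715, -0.1919, 0.1854]
tool_rot: [-0.09, 0.088, 0.702, -0.701]
contact_force: [1.0, -1.1, -0.3]
gripper_width: 0.45
time: 26.32
tool_pos: [0.3725, -0.1902, 0.1857]
tool_rot: [-0.09, 0.088, 0.702, -0.701]
contact_force: [0.4, -0.1, -0.5]
gripper_width: 0.446
t26.32 gauge xyz mm [-164.8 -288.5  185.7] F gauge [ 0.4  0.  -0.5] w 0.45
```

View pics/s10.png

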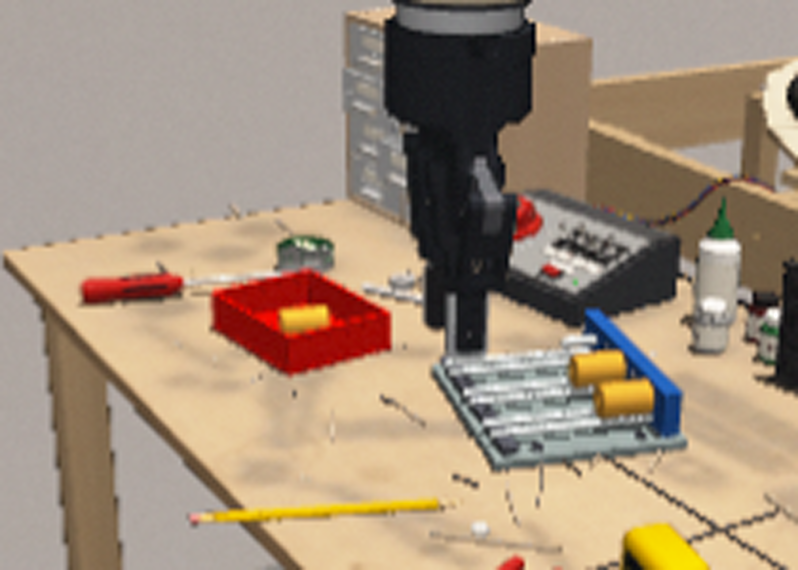

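View pics/t10.png

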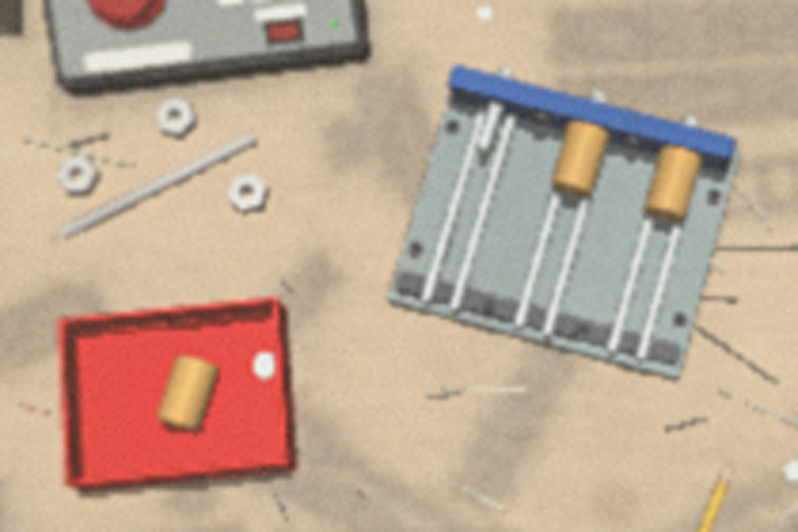

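The top view shows the reject sleeve in the bin (187,393). The middle (580,158) and right (675,183) sleeves are against the plate, and the left pin is bare. The bin hasn't moved and the arm is clear of everything, so I hand in.

```bash
python3 -c "
from plant import *
print(job_done())"
```

```text
the job is handed in; nothing more can be done
None
```

All three sleeves were checked on the gauge. The left one stopped short and is now in the reject bin, and the middle and right ones are fully home on their pins. I handed the job in just after 26 s.

- **Checking:** I pushed each sleeve along its cradle with the shut fingers, in small steps, watching the force. The middle and right sleeves met almost no resistance until they reached the plate. The left one stopped dead about 17 mm earlier, close to the expected 18 mm; its push reached 14.5 N along the pin and about 18 N in all, against about 10 N for the other two.
- **Reject:** I gripped the left sleeve centred, drew it straight back off its pin and set it down in the bin.
- **Last checks:** Both cameras show the two good sleeves flush against the plate, the left pin bare and the reject lying inside the bin, which had not moved. I did not go near the tape measure, rod, pliers, pencil or locomotive, but did not check each one individually.
- **Disagreement:** My gauge position differed between the two cameras by about 2 mm, within the stated calibration. The staged closing showed the grip was centred anyway.

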